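# Pour a bead batch and hold up the sample for comparison

## Task

Compare a new batch of beads with the sample: tip all four beads from the white scoop into the terracotta bowl and set the empty scoop back down upright on the table, let go of. Then pick up the sample tray by its yellow grip and, keeping the loose ball in its pocket all the way, hold the tray still and level with the ball over the middle of the white viewing card, the tray's underside about 12 cm above the table; finish while still holding it there. Leave the other things on the table where they are.

Things in the scene. Friction and masses are not known exactly. Their poses are not given: they have to be found in the camera images.
- scoop: Loose white bead scoop, 118 mm long (x), 86 mm wide (y), walls 42 mm high, about 0.2 kg, holding the four beads. Origin: centre of its underside, z up. Its -x end is an open spout, 78 mm wide inside; at +x stands a red grip board. The floor falls 10 degrees from spout to back, so the beads stay in while it is level and roll out when the spout is tipped down 40 to 50 degrees.
- scoop_grip (a point): Middle of the scoop's upright red grip board, 85 mm above the underside, 56 mm from the scoop's origin towards +x. The board is 12 mm thick (x), 44 mm wide (y), its top 110 mm above the underside; below 44 mm it merges into the full-width back wall.
- scoop_lip (a point): Middle of the spout's pouring edge, 54 mm from the scoop's origin towards -x and 25 mm above the underside (the front is closed below it).
- bead1: One of the four blue ceramic beads of the batch, 28 mm balls of 25 g, all start in the scoop. Origin: its centre.
- bead2: One of the four blue ceramic beads of the batch, 28 mm balls of 25 g, all start in the scoop. Origin: its centre.
- bead3: One of the four blue ceramic beads of the batch, 28 mm balls of 25 g, all start in the scoop. Origin: its centre.
- bead4: One of the four blue ceramic beads of the batch, 28 mm balls of 25 g, all start in the scoop. Origin: its centre.
- bowl: Round terracotta bowl, fixed, 156 mm across the rim, 60 mm high, wall 4 mm, open at the top. Origin: centre of its underside, on the table.
- tray: Loose sample tray: brown wooden board 130 mm (x) by 90 mm (y), 10 mm thick, 0.1 to 0.25 kg. Origin: centre of its underside, z up. A round pocket, 36 mm across and 4 mm deep, is sunk in its -x half; an upright yellow grip board stands in its +x half.
- tray_grip (a point): Middle of the tray's upright yellow grip board, 85 mm above the underside, 42 mm from the tray's origin towards +x. The board is 12 mm thick (x), 44 mm wide (y), its top 100 mm above the tray's underside.
- pocket (a point): Centre of the pocket's floor, 30 mm from the tray's origin towards -x, 6 mm above the underside.
- sample: The sample: a loose blue ceramic ball, 32 mm across, 40 g, lying in the tray's pocket with room to roll about 7 mm each way. It rolls out over the rim if the tray tips beyond about 35 degrees or is jerked. Origin: its centre.
- card: White viewing card, fixed flat on the table, 120 mm square, 3 mm thick, with a thin black ring 44 mm across round its middle. Origin: its middle, underside.
- bottle: Bystander: orange drinking bottle, 72 mm across, 220 mm high. Origin: centre of its underside.
- pincushion: Bystander: yellow round pincushion, 80 mm across, 34 mm high. Origin: centre of its underside.
- tin: Bystander: brass tin, 62 mm across, 45 mm high. Origin: centre of its underside.
- spool: Bystander: standing spool of blue thread, 34 mm across, 44 mm high. Origin: centre of its underside.
- scissors: Bystander: scissors with red and white loops lying flat, about 205 mm long along x, 11 to 14 mm high. Origin: near their middle, on the table.
- dish: Bystander: small dark bowl, 76 mm across, 32 mm high. Origin: centre of its underside.

How it is judged (in metres and radians):
On the way, in this order (a step that is already met when the one before it is completed fails the run):
1. all four beads lie in the bowl (horizontal distance between each of bead1, bead2, bead3, bead4 and bowl below 0.07 m and height (world z) of each of bead1, bead2, bead3, bead4 below 0.06 m), for 0.2 s.
2. the scoop stands upright on the table, let go of (height (world z) of scoop below 0.006 m and angle between scoop's own z axis and vertical below 0.1 rad and contact force between scoop and the fingers below 0.2 N), for 0.2 s.
3. the gripper has lifted the sample tray at least 4 cm (contact force between tray and the fingers above 0.5 N and height (world z) of tray above 0.04 m), for 0.2 s.
At the end, for the whole second after the job is handed in: All four beads in the bowl; scoop upright on the table, not touched by the gripper; the gripper holds the sample tray still, level within 6 degrees, underside 80 to 160 mm above the table, ball in its pocket and within 30 mm (horizontally) of the card's middle (all of step 1 and all of step 2 and contact force between tray and the fingers above 0.5 N and height (world z) of tray between 0.08 and 0.16 m and angle between tray's own z axis and vertical below 0.105 rad and horizontal distance between sample and card below 0.03 m and distance between sample and pocket below 0.024 m and linear speed of tray below 0.03 m/s); the arm keeps its last pose, push and grip.
It fails at once if the sample ball leaves its pocket (distance between sample and pocket above 0.032 m).
It fails at once if a bystander is moved by more than 3 cm (distance of any of bottle, pincushion, tin, spool, scissors, dish from where it was at the start of the episode above 0.03 m).
It also fails if it takes over 72 s, if anything falls off the work surface, if the arm or the gripper's body presses on something with over 40 N, if the wrist force passes 120 N, or if a joint passes its speed limit or range.

## Robot

A 6-joint arm with a two-finger parallel gripper is mounted at the origin on the work surface. World frame = base frame: x ahead of the robot, y to its left, z up, the work surface at z = 0. Lengths are in m, angles in degrees, forces in N, time in s.
With the tool pointing down it reaches from about 0.35 to 0.775 m from the base axis. Payload 5.5 kg.
Tool frame: the origin (TCP) lies at the very end of the fingers, on their centre line; the grasp point (between the pads) lies 19 mm behind it; z points along the fingers, y is the line along which they close (so a half turn about z gives the same grasp; the last joint's range is limited). The gripper opens to 85 mm and grips with 20 to 120 N. Pads are 22 mm wide; open, the fingers measure 114 mm over their backs; the gripper's body (76 mm by 85 mm) begins 54 mm behind the grasp point. The pads swing forward as they close: fully open they stand 13 mm farther back than shut.
Start: joints at [67.747, 17.945, 2.641, 74.691, 0, 82.002], TCP at [0.142, 0.557, 0.202] pointing down, gripper open.
Joint ranges: [-158.12, 158.12], [-49.38, 96.58], [-58.88, 72.47], [-126.05, 133.96], [-84.25, 85.87], [-180, 180]. Speed limits (degrees/s): [147.25, 147.25, 180, 180, 180, 180].

## Interface

Orientations are given as a 3x3 rotation matrix whose columns are the frame's x, y, z axes.
In Python, from cell import r, vision gives the robot as it stands.
- The arm moves only by the tool servo_tool, never from a script. Its argument "motion" is a list of rows, each a list of 3 entries, a list of its own where there are three numbers: the shift along the tool's x, y, z in mm, then the turn, a rotation vector about the tool's x, y, z in rad, then the opening, from 0 (shut) to 1 (fully open). A call has exactly 8 rows; each row shifts and turns the commanded pose from where the row before left it, along the tool's axes as they then stand; what a row does not reach is not made up. A row lasts 1/8 s, in which the tool goes at most 62.5 mm and 10.7 degrees, less where a joint would pass 70% of its speed; a pose out of reach is approached as far as the arm can. A call with a gripper value outside its range is refused whole. The fingers move at their own pace and stop on an object; "force" is the grip in N (left out, the last holds). Time passes only in rows, so rows that do not move let the fingers close, or fill a call up. It gives the time, the measured TCP pose, the force, the opening and the grip force at its end, in the units of the state.
- r.get_obs(): the state, without advancing time (a new reading comes with each control period).
- vision.camera(name): name is "scene" or "top" or "wrist"; returns the picture (384x512x3 uint8, blue, green, red); there is no depth.
- vision.get_calibration(name): a dict with "fx", "fy", "cx", "cy" (pixels), "extrinsics" (4x4, takes a point from camera to world coordinates). Camera axes: x right, y down, z forward; pixel columns grow to the right and rows downward; lengths in m; the calibration is good to about 2 mm. The wrist camera is an equidistant fisheye: a pixel r from the principal point sees the ray r / f radians off the axis. A picture is of the moment at which its call begins: read the wrist's pose just before it. get_calibration takes no time and is no camera call; for the wrist camera it gives the pose at the moment of the call.
- r.job_done(): hands the job in; it is judged then, once.
Trained networks look in the newest picture that a camera, given by its name, has taken for a name from the list of things; names that differ only in an ending like _2 or _b are one class to them, and where a whole thing is asked for, a point or a joint stands for the part that bears it (a point fixed in the world has none). Each returns a list of dicts, best first, with "score" (0 to 1); they miss things now and then, are a little off and sometimes report something else, mostly with a low value. They report only what shows in the picture. A call takes as long as a camera call.
- vision.look_for(name, camera): "location" ([column, row] in pixels, amid what is visible of it).
- vision.regions_of(name, camera): "region" (384x512 bool, what is visible of it) and "location" ([column, row] in pixels, amid what is visible of it).
- vision.landmark_of(name, camera): "location" ([column, row] in pixels: a listed point, or the origin of a listed thing).
The state is a dict: "clock": time; "qpos": joint angles; "qvel": joint speeds; "tau": joint torques, N m; "tool_pos": TCP position; "tool_rot": TCP orientation; "contact_force": force on the tool from outside, world axes, zero at the start; "moment": the same for the moment, N m; "opening": finger opening in m; "gripper_force": force on a finger pad.
Only numpy, scipy, OpenCV 4.12 (cv2) and the standard library are available. Lean on these libraries where they do the work, as an engineer would, in place of code of your own. Each camera call takes 0.05 s, during which the arm holds its last target. There are 200 camera calls.

## Working session

There is one attempt and no reset: what is moved stays moved. The work goes in short steps, Python scripts to look and compute and a tool call to move; the robot and the scene stay as the last step left them, time stands still between calls to the robot, and variables do not carry over. Pictures are saved under pics/ and viewed, at most 10 in all, crops included, and the job is handed in when it is done.

Besides the shell and the picture viewer there is one more tool, called after "Call:" by a JSON object that holds its "fn" and its "kwargs". servo_tool: Moves the arm, as the interface text tells. Its arguments: {"type":"object","properties":{"motion":{"type":"array"},"force":{"type":"number"}},"required":["motion"]}

```bash
ls; mkdir -p pics; cat > h.py <<'E'
import numpy as np, cv2
from cell import r, vision
def ray(cam,px):
    c=vision.get_calibration(cam);E=np.array(c["extrinsics"])
    u=(px[0]-c["cx"])/c["fx"];v=(px[1]-c["cy"])/c["fy"]
    if cam=="wrist":
        t=np.hypot(u,v);s=np.sin(t)/max(t,1e-9);d=np.array([u*s,v*s,np.cos(t)])
    else: d=np.array([u,v,1.])
    return E[:3,3],E[:3,:3]@d
def at_z(cam,px,z):
    o,d=ray(cam,px);return o+d*(z-o[2])/d[2]
def proj(cam,p):
    c=vision.get_calibration(cam);E=np.array(c["extrinsics"])
    q=E[:3,:3].T@(np.asarray(p)-E[:3,3])
    return c["fx"]*q[0]/q[2]+c["cx"],c["fy"]*q[1]/q[2]+c["cy"]
E
python3 - <<'E'
from h import *
np.set_printoptions(precision=4,suppress=True)
for c in ("scene","top"):
    im=vision.camera(c); cv2.imwrite(f"pics/{c}0.png",im)
    print(c,np.array(vision.get_calibration(c)["extrinsics"])[:3])
Z={"scoop":0,"scoop_grip":.085,"scoop_lip":.025,"bowl":0,"tray":0,"tray_grip":.085,"pocket":.006,"sample":.022,"card":0,"bottle":0,"pincushion":0,"tin":0,"spool":0,"scissors":0,"dish":0}
for n,z in Z.items():
    for c in ("top","scene"):
        for d in vision.landmark_of(n,c)[:2]:
            print(n,c,round(d["score"],2),np.round(d["location"],1),at_z(c,d["location"],z)[:2])
o=r.get_obs();print(o["tool_pos"],o["tool_rot"],o["opening"],o["clock"])
E
```

```text
pics
scene [[ 0.8064  0.4691 -0.3601  0.9893]
 [ 0.5914 -0.6342  0.498  -0.5252]
 [ 0.0053 -0.6146 -0.7889  0.9816]]
top [[ 0.0119 -0.9952  0.0976  0.4809]
 [-0.9998 -0.0131 -0.0117  0.0297]
 [ 0.0129 -0.0974 -0.9952  1.1601]]
scoop top 0.57 [223.  186.2] [0.607  0.1151]
scoop top 0.4 [388.6 246.4] [ 0.4524 -0.3266]
scoop scene 0.81 [274.5 204.9] [0.6122 0.1042]
scoop_grip top 0.84 [221.8 160.7] [0.6616 0.1131]
scoop_grip top 0.7 [225.5 177.9] [0.6186 0.103 ]
scoop_grip scene 0.69 [294.9 193.3] [0.6704 0.1242]
scoop_grip scene 0.39 [285.7 207.1] [0.6766 0.0629]
scoop_lip top 0.73 [227.  203.6] [0.5588 0.1019]
scoop_lip scene 0.69 [262.  193.2] [0.5614 0.1034]
scoop_lip scene 0.38 [298.1 251.8] [ 0.7748 -0.0123]
bowl top 0.74 [147.6 258.6] [0.4133 0.3089]
bowl scene 0.68 [278.4 196.3] [0.6024 0.1418]
bowl scene 0.61 [262.  143.3] [0.4096 0.316 ]
tray top 0.59 [321.9 193. ] [ 0.5922 -0.1497]
tray top 0.16 [148. 258.] [0.4148 0.3079]
tray scene 0.64 [221.9 254.6] [ 0.5905 -0.1426]
tray scene 0.48 [281.3 192.1] [0.6002 0.1626]
tray_grip top 0.92 [330.7 173.6] [ 0.6329 -0.1587]
tray_grip 
[... 605 characters left out ...]
6645 -0.3461]
tin top 0.83 [232.5 263.3] [0.4035 0.086 ]
tin scene 0.51 [222.7 179.2] [0.4037 0.0889]
spool top 0.51 [284.7 267.7] [ 0.3936 -0.0514]
spool scene 0.69 [191.4 207.1] [ 0.3977 -0.0656]
spool scene 0.39 [287.  195.8] [0.6245 0.1608]
scissors top 0.62 [264.7 124.8] [0.7761 0.0054]
scissors scene 0.6 [297.3 248.4] [0.761  0.0096]
scissors scene 0.38 [262.7 190.7] [0.5458 0.13  ]
dish top 0.95 [102.6 188.4] [0.5968 0.4351]
dish top 0.43 [147.1 155.2] [0.688  0.3204]
dish scene 0.57 [278.1 194.8] [0.598  0.1465]
dish scene 0.55 [322.1 148.8] [0.6075 0.4262]
[0.1416 0.5573 0.2018] [[-0.9692  0.2463  0.    ]
 [ 0.2463  0.9692  0.0001]
 [-0.      0.0001 -1.    ]] 0.08499963502979208 1.6
```

```bash
python3 - <<'E'
import cv2
im=cv2.imread("pics/top0.png");cv2.imwrite("pics/top_c.png",cv2.resize(im[100:300,80:440],(0,0),fx=2.2,fy=2.2,interpolation=cv2.INTER_CUBIC))
im=cv2.imread("pics/scene0.png");cv2.imwrite("pics/scene_c.png",cv2.resize(im[110:310,100:370],(0,0),fx=2.9,fy=2.9,interpolation=cv2.INTER_CUBIC))
E
```

```text
(no output)
```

View pics/top_c.png

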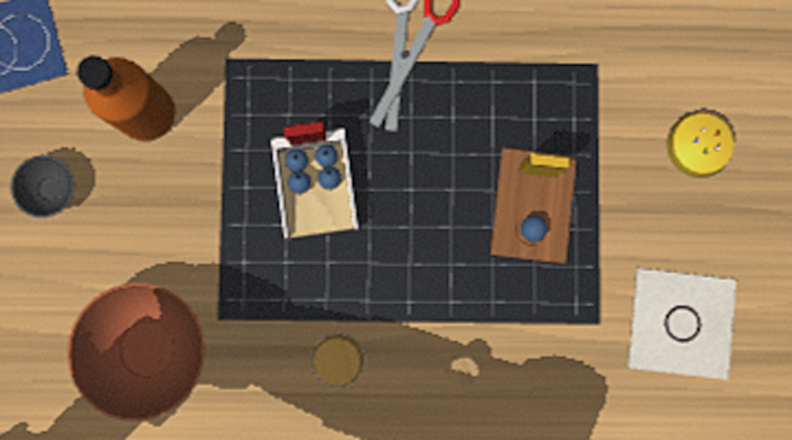

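View pics/scene_c.png

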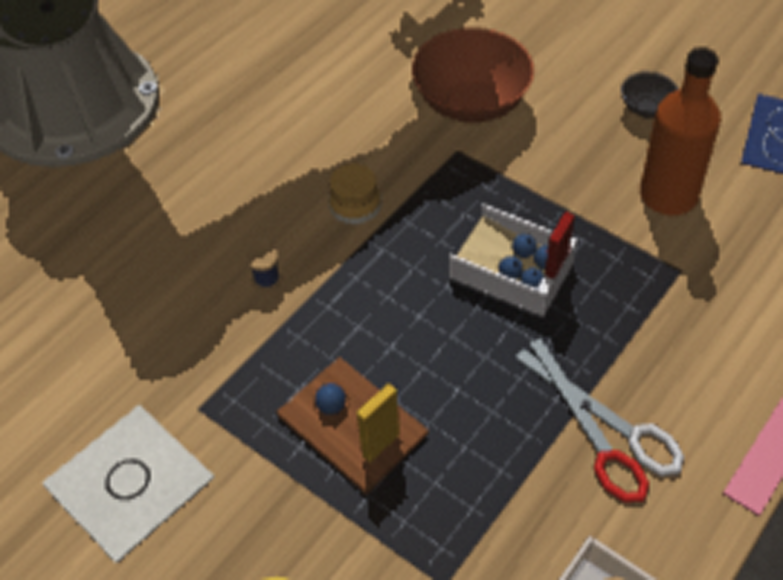

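Call:
{"fn": "servo_tool", "kwargs": {"motion": [[[-51, -25, 0], [0, 0, 0], 1], [[-51, -25, 0], [0, 0, 0], 1], [[-51, -25, 0], [0, 0, 0], 1], [[-51, -25, 0], [0, 0, 0], 1], [[-51, -25, 0], [0, 0, 0], 1], [[-51, -25, 0], [0, 0, 0], 1], [[-51, -25, 0], [0, 0, 0], 1], [[-51, -25, 0], [0, 0, 0], 1]]}}

```text
clock: 2.6
tool_pos: [0.4892, 0.2617, 0.202]
tool_rot: [[-0.969, 0.246, 0.001], [0.246, 0.969, 0.0], [-0.0, 0.001, -1.0]]
contact_force: [1.1, 0.8, 0.4]
opening: 0.0852
gripper_force: 0.0
```

Call:
{"fn": "servo_tool", "kwargs": {"motion": [[[-51, -25, 0], [0, 0, 0], 1], [[-51, -25, 0], [0, 0, 0], 1], [[-51, -25, 0], [0, 0, 0.167], 1], [[0, 0, 0], [0, 0, 0.167], 1], [[0, 0, 0], [0, 0, 0.167], 1], [[0, 0, 0], [0, 0, 0.167], 1], [[0, 0, 0], [0, 0, 0.167], 1], [[0, 0, 0], [0, 0, 0.167], 1]]}}

```text
clock: 3.6
tool_pos: [0.6176, 0.1526, 0.2017]
tool_rot: [[-0.309, 0.951, -0.0], [0.951, 0.309, 0.0], [0.0, -0.0, -1.0]]
contact_force: [-0.4, 0.4, 1.0]
opening: 0.0856
gripper_force: 0.0
```

Call:
{"fn": "servo_tool", "kwargs": {"motion": [[[0, 0, 0], [0, 0, 0.167], 1], [[0, 0, 0], [0, 0, 0], 1], [[0, 0, 0], [0, 0, 0], 1], [[0, 0, 0], [0, 0, 0], 1], [[0, 0, 0], [0, 0, 0], 1], [[0, 0, 0], [0, 0, 0], 1], [[0, 0, 0], [0, 0, 0], 1], [[0, 0, 0], [0, 0, 0], 1]]}}

```text
clock: 4.6
tool_pos: [0.6176, 0.1527, 0.2018]
tool_rot: [[-0.153, 0.988, 0.0], [0.988, 0.153, 0.0], [0.0, 0.0, -1.0]]
contact_force: [0.3, -1.2, 0.2]
opening: 0.0855
gripper_force: 0.0
```

```bash
cat > near.py <<'E'
from h import *
import sys
np.set_printoptions(precision=4,suppress=True)
def near(names,pic):
    im=vision.camera("wrist");cv2.imwrite(f"pics/{pic}.png",im)
    for n,z in names.items():
        for d in vision.landmark_of(n,"wrist")[:2]:
            print(n,round(d["score"],2),np.round(d["location"],1),at_z("wrist",d["location"],z)[:2])
    o=r.get_obs();R=o["tool_rot"];print(o["clock"],o["tool_pos"],"yaw y",np.degrees(np.arctan2(R[1][1],R[0][1])),"zt",np.array(R)[:,2],o["qpos"])
E
python3 - <<'E'
from near import *
near({"scoop":0,"scoop_grip":.085,"scoop_lip":.025},"w1")
E
```

```text
scoop 0.65 [249.3 184.9] [0.6106 0.1171]
scoop 0.2 [149.1 373. ] [ 0.4544 -0.3293]
scoop_grip 0.94 [298.  213.4] [0.665 0.12 ]
scoop_lip 0.59 [204.6 192.9] [0.5562 0.1059]
scoop_lip 0.31 [344.5  41.1] [0.6944 0.3179]
4.8 [0.6176 0.1526 0.2018] yaw y 8.767648937648827 zt [ 0.      0.0001 -1.    ] [ 6.6555 24.991  12.936  77.9421  0.0059 87.8878]
```

View pics/w1.png

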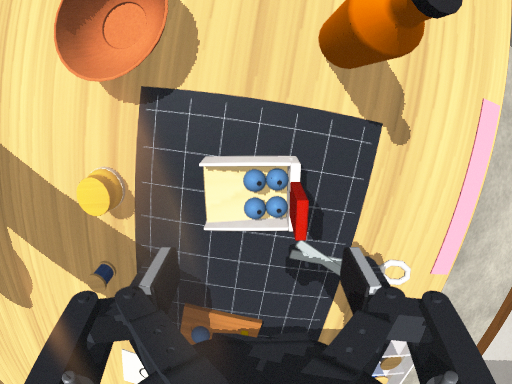

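Call:
{"fn": "servo_tool", "kwargs": {"motion": [[[-20, 21, 0], [0, 0, 0], 1], [[-20, 21, 0], [0, 0, 0.01], 1], [[0, 0, 30], [0, 0, 0], 1], [[0, 0, 30], [0, 0, 0], 1], [[0, 0, 30], [0, 0, 0], 1], [[0, 0, 25], [0, 0, 0], 1], [[0, 0, 20], [0, 0, 0], 1], [[0, 0, 0], [0, 0, 0], 1]]}}

```text
clock: 5.8
tool_pos: [0.6636, 0.1194, 0.0648]
tool_rot: [[-0.142, 0.99, -0.004], [0.99, 0.142, -0.0], [0.0, -0.004, -1.0]]
contact_force: [0.3, 0.0, 1.3]
opening: 0.0852
gripper_force: 0.0
```

Call:
{"fn": "servo_tool", "kwargs": {"motion": [[[0, 0, 0], [0, 0, 0], 0], [[0, 0, 0], [0, 0, 0], 0], [[0, 0, 0], [0, 0, 0], 0], [[0, 0, 0], [0, 0, 0], 0], [[0, 0, 0], [0, 0, 0], 0], [[0, 0, 0], [0, 0, 0], 0], [[0, 0, 0], [0, 0, 0], 0], [[0, 0, 0], [0, 0, 0], 0]], "force": 70}}

```text
clock: 6.8
tool_pos: [0.6657, 0.1196, 0.0675]
tool_rot: [[-0.143, 0.99, 0.001], [0.99, 0.143, 0.0], [-0.0, 0.001, -1.0]]
contact_force: [-0.6, 0.1, 5.7]
opening: 0.0099
gripper_force: 70.4
```

Call:
{"fn": "servo_tool", "kwargs": {"motion": [[[0, 0, -5], [0, 0, 0], 0], [[0, 0, -15], [0, 0, 0], 0], [[0, 0, -20], [0, 0, 0], 0], [[0, 0, -20], [0, 0, 0], 0], [[0, 0, -20], [0, 0, 0], 0], [[0, 0, -20], [0, 0, 0], 0], [[0, 0, -15], [0, 0, 0], 0], [[0, 0, -5], [0, 0, 0], 0]]}}

```text
clock: 7.8
tool_pos: [0.6658, 0.1196, 0.1881]
tool_rot: [[-0.143, 0.99, 0.002], [0.99, 0.143, 0.0], [-0.0, 0.002, -1.0]]
contact_force: [1.3, -0.0, -4.4]
opening: 0.0097
gripper_force: 69.1
```

Call:
{"fn": "servo_tool", "kwargs": {"motion": [[[8, -3, 0], [0, 0, 0], 0], [[17, -6, 0], [0, 0, 0], 0], [[17, -6, 0], [0, 0, 0], 0], [[17, -6, 0], [0, 0, 0], 0], [[17, -6, 0], [0, 0, 0], 0], [[17, -6, 0], [0, 0, 0], 0], [[17, -6, 0], [0, 0, 0], 0], [[17, -6, 0], [0, 0, 0], 0]]}}

```text
clock: 8.8
tool_pos: [0.602, 0.2399, 0.1869]
tool_rot: [[-0.143, 0.99, 0.0], [0.99, 0.143, 0.0], [0.0, 0.0, -1.0]]
contact_force: [0.4, -0.1, -4.3]
opening: 0.0096
gripper_force: 69.1
```

Call:
{"fn": "servo_tool", "kwargs": {"motion": [[[17, -6, 0], [0, 0, 0], 0], [[17, -6, 0], [0, 0, 0], 0], [[17, -6, 0], [0, 0, 0], 0], [[17, -6, 0], [0, 0, 0], 0], [[17, -6, 0], [0, 0, 0], 0], [[17, -6, 0], [0, 0, 0], 0], [[17, -6, 0], [0, 0, 0], 0], [[17, -7, 0], [0, 0, 0], 0]]}}

```text
clock: 9.8
tool_pos: [0.5342, 0.3675, 0.1868]
tool_rot: [[-0.142, 0.99, 0.0], [0.99, 0.142, 0.0], [0.0, 0.0, -1.0]]
contact_force: [0.9, -0.5, -3.5]
opening: 0.0099
gripper_force: 69.1
```

Call:
{"fn": "servo_tool", "kwargs": {"motion": [[[8, -3, 0], [0, 0, -0.02], 0], [[0, 0, 0], [0, 0, -0.05], 0], [[0, 0, 0], [0, 0, -0.06], 0], [[0, 0, 0], [0, 0, -0.06], 0], [[0, 0, 0], [0, 0, -0.06], 0], [[0, 0, 0], [0, 0, -0.06], 0], [[0, 0, 0], [0, 0, -0.04], 0], [[0, 0, 0], [0, 0, 0], 0]]}}

```text
clock: 10.8
tool_pos: [0.5307, 0.3739, 0.1868]
tool_rot: [[-0.473, 0.881, 0.0], [0.881, 0.473, -0.0], [-0.0, 0.0, -1.0]]
contact_force: [0.4, 0.3, -4.1]
opening: 0.0097
gripper_force: 69.1
```

```bash
python3 - <<'E'
from near import *
near({"bowl":0,"scoop_lip":.10},"w2")
im=vision.camera("top")
for n,z in {"bowl":0,"scoop_lip":.1}.items():
    for d in vision.landmark_of(n,"top")[:2]: print(n,d["score"],at_z("top",d["location"],z))
E
```

```text
scoop_lip 0.88 [126.3 197.6] [0.4202 0.3013]
10.95 [0.5307 0.3739 0.1868] yaw y 28.216676069545592 zt [ 0.0001  0.     -1.    ] [28.091  26.6795 13.4628 76.7792 -0.0009 89.8743]
bowl 0.68 [0.4044 0.3104 0.    ]
scoop_lip 0.77 [0.4344 0.3416 0.1   ]
scoop_lip 0.75 [0.4169 0.2852 0.1   ]
```

View pics/w2.png

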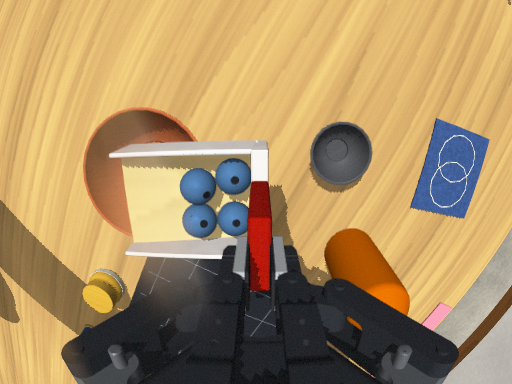

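```bash
python3 - <<'E'
from near import *
from scipy.optimize import least_squares
P=np.array([at_z("wrist",p,.06)[:2] for p in [(83,171),(93,134),(140,107),(175,115),(92,203),(128,235)]])
s=least_squares(lambda c:np.linalg.norm(P-c,axis=1)-.078,[.41,.31]);print(s.x,s.fun)
im=cv2.imread("pics/top0.png")
vision.camera("top")
E
```

```text
[0.4181 0.3108] [ 0.0006 -0.0007 -0.0008  0.0011  0.0008 -0.0006]
```

Call:
{"fn": "servo_tool", "kwargs": {"motion": [[[0, 5, 5], [0, 0, 0], 0], [[0, 0, 10], [0, 0, 0], 0], [[0, 0, 10], [0, 0, 0], 0], [[0, 0, 10], [0, 0, 0], 0], [[0, 0, 5], [0, 0, 0], 0], [[0, 0, 0], [0, 0, 0], 0], [[0, -2.4, -6], [-0.055, 0, 0], 0], [[0, -2.4, -6], [-0.055, 0, 0], 0]]}}

```text
clock: 12.15
tool_pos: [0.5309, 0.374, 0.1591]
tool_rot: [[-0.473, 0.875, 0.099], [0.881, 0.47, 0.053], [0.0, 0.112, -0.994]]
contact_force: [0.7, 0.1, -3.5]
opening: 0.0098
gripper_force: 69.1
```

Call:
{"fn": "servo_tool", "kwargs": {"motion": [[[0, -2.4, -6], [-0.055, 0, 0], 0], [[0, -2.4, -6], [-0.055, 0, 0], 0], [[0, -2.4, -6], [-0.055, 0, 0], 0], [[0, -2.4, -6], [-0.055, 0, 0], 0], [[0, -2.4, -6], [-0.055, 0, 0], 0], [[0, -2.4, -6], [-0.055, 0, 0], 0], [[0, -2.4, -6], [-0.055, 0, 0], 0], [[0, -2.4, -6], [-0.055, 0, 0], 0]]}}

```text
clock: 13.15
tool_pos: [0.5016, 0.3584, 0.1994]
tool_rot: [[-0.473, 0.75, 0.462], [0.881, 0.403, 0.248], [0.0, 0.525, -0.851]]
contact_force: [0.9, -0.2, -3.4]
opening: 0.0104
gripper_force: 69.3
```

Call:
{"fn": "servo_tool", "kwargs": {"motion": [[[0, -2.4, -6], [-0.055, 0, 0], 0], [[0, -2.4, -6], [-0.055, 0, 0], 0], [[0, -2.4, -6], [-0.055, 0, 0], 0], [[0, -2.4, -6], [-0.055, 0, 0], 0], [[0, -2.4, -6], [-0.055, 0, 0], 0], [[0, -2.4, -6], [-0.055, 0, 0], 0], [[0, 0, 0], [0, 0, 0], 0], [[0, 0, 0], [0, 0, 0], 0]]}}

```text
clock: 14.15
tool_pos: [0.4726, 0.3427, 0.218]
tool_rot: [[-0.473, 0.561, 0.679], [0.881, 0.301, 0.365], [0.0, 0.771, -0.637]]
contact_force: [0.2, -0.3, -1.8]
opening: 0.0099
gripper_force: 69.4
```

```bash
python3 - <<'E'
from near import *
near({},"w3")
o=r.get_obs();print(o["contact_force"])
a=cv2.imread("pics/w3.png");b=vision.camera("scene")[100:260,200:370]
cv2.imwrite("pics/p3.png",np.hstack([cv2.resize(a,(400,300)),cv2.resize(b,(319,300))]))
E
```

```text
14.2 [0.473  0.3429 0.2183] yaw y 28.234880385961244 zt [ 0.6795  0.3649 -0.6364] [ 27.9358 -15.2651 -54.4796   0.3125   0.2332  89.8097]
[-0.1386  0.6698 -3.1011]
```

View pics/p3.png

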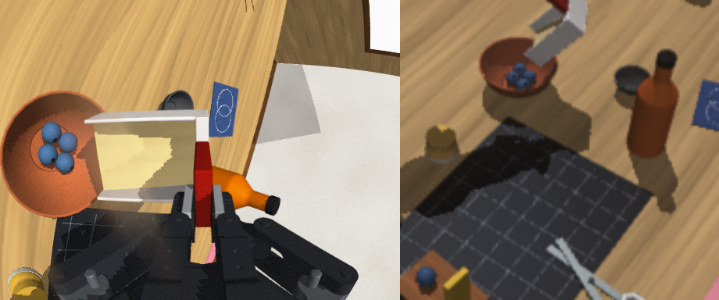

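Call:
{"fn": "servo_tool", "kwargs": {"motion": [[[0, 4, 12.3], [0.11, 0, 0], 0], [[0, 4, 12.3], [0.11, 0, 0], 0], [[0, 4, 12.3], [0.11, 0, 0], 0], [[0, 4, 12.3], [0.11, 0, 0], 0], [[0, 4, 12.3], [0.11, 0, 0], 0], [[0, 4, 12.3], [0.11, 0, 0], 0], [[0, 4, 12.3], [0.11, 0, 0], 0], [[0, 4, 12.3], [0.11, 0, 0], 0]]}}

```text
clock: 15.25
tool_pos: [0.5384, 0.378, 0.1484]
tool_rot: [[-0.473, 0.881, 0.0], [0.881, 0.473, 0.0], [0.0, 0.0, -1.0]]
contact_force: [0.2, 0.8, -2.6]
opening: 0.01
gripper_force: 69.2
```

Call:
{"fn": "servo_tool", "kwargs": {"motion": [[[0, 0, -20], [0, 0, 0], 0], [[0, 0, -20], [0, 0, 0.058], 0], [[0, 0, -10], [0, 0, 0.058], 0], [[0, 0, 0], [0, 0, 0.058], 0], [[0, 0, 0], [0, 0, 0.058], 0], [[0, 0, 0], [0, 0, 0.058], 0], [[0, 0, 0], [0, 0, 0.058], 0], [[0, 0, 0], [0, 0, 0], 0]]}}

```text
clock: 16.25
tool_pos: [0.5374, 0.3775, 0.198]
tool_rot: [[-0.145, 0.989, 0.002], [0.989, 0.145, 0.001], [0.001, 0.002, -1.0]]
contact_force: [-0.5, -1.2, -2.9]
opening: 0.0099
gripper_force: 69.3
```

Call:
{"fn": "servo_tool", "kwargs": {"motion": [[[-15, 5, 0], [0, 0, 0], 0], [[-24, 8, 0], [0, 0, 0], 0], [[-24, 8, 0], [0, 0, 0], 0], [[-24, 8, 0], [0, 0, 0], 0], [[-24, 8, 0], [0, 0, 0], 0], [[-24, 8, 0], [0, 0, 0], 0], [[-24, 8, 0], [0, 0, 0], 0], [[-24, 8, 0], [0, 0, 0], 0]]}}

```text
clock: 17.25
tool_pos: [0.6239, 0.2027, 0.198]
tool_rot: [[-0.144, 0.99, 0.001], [0.99, 0.144, -0.0], [-0.0, 0.001, -1.0]]
contact_force: [0.5, 0.5, -2.9]
opening: 0.0101
gripper_force: 69.2
```

Call:
{"fn": "servo_tool", "kwargs": {"motion": [[[-24, 8, 0], [0, 0, 0], 0], [[-24, 8, 0], [0, 0, 0], 0], [[-24, 8, 0], [0, 0, 0], 0], [[-19, 4, 0], [0, 0, 0], 0], [[0, 0, 15], [0, 0, 0], 0], [[0, 0, 25], [0, 0, 0], 0], [[0, 0, 25], [0, 0, 0], 0], [[0, 0, 20], [0, 0, 0], 0]]}}

```text
clock: 18.25
tool_pos: [0.6624, 0.1195, 0.1107]
tool_rot: [[-0.146, 0.989, -0.002], [0.989, 0.146, 0.0], [0.001, -0.002, -1.0]]
contact_force: [0.1, 0.7, -3.1]
opening: 0.0099
gripper_force: 69.2
```

Call:
{"fn": "servo_tool", "kwargs": {"motion": [[[0, 0, 15], [0, 0, 0], 0], [[0, 0, 10], [0, 0, 0], 0], [[0, 0, 6], [0, 0, 0], 0], [[0, 0, 4], [0, 0, 0], 0], [[0, 0, 3], [0, 0, 0], 0], [[0, 0, 3], [0, 0, 0], 0], [[0, 0, 0], [0, 0, 0], 0], [[0, 0, 0], [0, 0, 0], 0]]}}

```text
clock: 19.25
tool_pos: [0.6639, 0.1186, 0.0721]
tool_rot: [[-0.144, 0.99, 0.0], [0.99, 0.144, 0.0], [0.0, 0.0, -1.0]]
contact_force: [-0.1, 0.6, -2.9]
opening: 0.01
gripper_force: 69.2
```

Call:
{"fn": "servo_tool", "kwargs": {"motion": [[[0, 0, 2], [0, 0, 0], 0], [[0, 0, 1.5], [0, 0, 0], 0], [[0, 0, 1], [0, 0, 0], 0], [[0, 0, 0], [0, 0, 0], 0], [[0, 0, 0], [0, 0, 0], 0.3], [[0, 0, 0], [0, 0, 0], 1], [[0, 0, 0], [0, 0, 0], 1], [[0, 0, 0], [0, 0, 0], 1]]}}

```text
clock: 20.25
tool_pos: [0.6638, 0.1187, 0.0675]
tool_rot: [[-0.144, 0.99, 0.0], [0.99, 0.144, 0.0], [0.0, 0.0, -1.0]]
contact_force: [-0.3, -0.6, 0.8]
opening: 0.0788
gripper_force: 0.0
```

Call:
{"fn": "servo_tool", "kwargs": {"motion": [[[0, 0, 0], [0, 0, 0], 1], [[0, 0, 0], [0, 0, 0], 1], [[0, 0, -10], [0, 0, 0], 1], [[0, 0, -25], [0, 0, 0], 1], [[0, 0, -25], [0, 0, 0], 1], [[0, 0, -25], [0, 0, 0], 1], [[0, 0, -25], [0, 0, 0], 1], [[0, 0, -25], [0, 0, 0], 1]]}}

```text
clock: 21.25
tool_pos: [0.6638, 0.1186, 0.2042]
tool_rot: [[-0.144, 0.99, 0.001], [0.99, 0.144, 0.0], [-0.0, 0.001, -1.0]]
contact_force: [0.1, 0.2, -0.5]
opening: 0.0855
gripper_force: 0.0
```

Call:
{"fn": "servo_tool", "kwargs": {"motion": [[[-38, -16, 0], [0, 0, 0], 1], [[-38, -16, 0], [0, 0, 0], 1], [[-38, -16, 0], [0, 0, 0], 1], [[-38, -16, 0], [0, 0, 0], 1], [[-38, -16, 0], [0, 0, 0], 1], [[-38, -16, 0], [0, 0, 0.12], 1], [[0, 0, 0], [0, 0, 0.12], 1], [[0, 0, 0], [0, 0, 0], 1]]}}

```text
clock: 22.25
tool_pos: [0.6017, -0.1215, 0.2032]
tool_rot: [[0.095, 0.996, 0.001], [0.996, -0.095, -0.0], [-0.0, 0.001, -1.0]]
contact_force: [0.2, 0.0, -0.1]
opening: 0.0853
gripper_force: 0.0
```

```bash
python3 - <<'E'
from near import *
near({"tray":0,"tray_grip":.085,"pocket":.006,"sample":.022,"card":0,"scoop":0,"scoop_grip":.085,"bead1":.02},"w4")
E
```

```text
tray 0.92 [256.4 181.1] [ 0.5963 -0.1492]
tray_grip 0.55 [295. 203.] [ 0.6375 -0.1517]
pocket 0.76 [229.7 184.2] [ 0.5615 -0.1479]
sample 0.72 [230.9 186.3] [ 0.5647 -0.146 ]
card 0.64 [177.5 295.9] [ 0.4492 -0.3293]
22.7 [ 0.6018 -0.1204  0.2023] yaw y -5.381634423921126 zt [-0.0001  0.0002 -1.    ] [-18.8098  22.3542   9.0401  76.693    0.0066  76.5718]
```

View pics/w4.png

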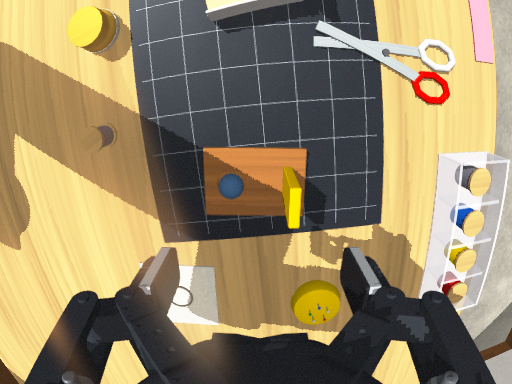

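Call:
{"fn": "servo_tool", "kwargs": {"motion": [[[-15, 18, 0], [0, 0, 0], 1], [[-15, 18, 0], [0, 0, 0.02], 1], [[0, 0, 30], [0, 0, 0], 1], [[0, 0, 30], [0, 0, 0], 1], [[0, 0, 30], [0, 0, 0], 1], [[0, 0, 25], [0, 0, 0], 1], [[0, 0, 20], [0, 0, 0], 1], [[0, 0, 0], [0, 0, 0], 1]]}}

```text
clock: 23.7
tool_pos: [0.6332, -0.1534, 0.0654]
tool_rot: [[0.114, 0.993, -0.004], [0.993, -0.114, 0.002], [0.001, -0.004, -1.0]]
contact_force: [-0.3, -0.1, 0.0]
opening: 0.0853
gripper_force: 0.0
```

Call:
{"fn": "servo_tool", "kwargs": {"motion": [[[0, 0, 0], [0, 0, 0], 0.5], [[0, 0, 0], [0, 0, 0], 0.4], [[0, 0, 0], [0, 0, 0], 0.32], [[0, 0, 0], [0, 0, 0], 0.28], [[0, 0, 0], [0, 0, 0], 0.25], [[0, 0, 0], [0, 0, 0], 0.22], [[0, 0, 0], [0, 0, 0], 0.2], [[0, 0, 0], [0, 0, 0], 0.18]], "force": 30}}

```text
clock: 24.7
tool_pos: [0.6347, -0.1541, 0.0673]
tool_rot: [[0.115, 0.993, -0.0], [0.993, -0.115, 0.0], [0.0, -0.0, -1.0]]
contact_force: [-0.2, -0.9, -0.2]
opening: 0.0152
gripper_force: 0.0
```

Call:
{"fn": "servo_tool", "kwargs": {"motion": [[[0, 0, 0], [0, 0, 0], 0.16], [[0, 0, 0], [0, 0, 0], 0.14], [[0, 0, 0], [0, 0, 0], 0.12], [[0, 0, 0], [0, 0, 0], 0.1], [[0, 0, 0], [0, 0, 0], 0.05], [[0, 0, 0], [0, 0, 0], 0], [[0, 0, 0], [0, 0, 0], 0], [[0, 0, 0], [0, 0, 0], 0]]}}

```text
clock: 25.7
tool_pos: [0.6346, -0.1541, 0.0674]
tool_rot: [[0.115, 0.993, -0.0], [0.993, -0.115, 0.0], [0.0, -0.0, -1.0]]
contact_force: [-1.7, -0.5, 1.4]
opening: 0.0102
gripper_force: 29.9
```

Call:
{"fn": "servo_tool", "kwargs": {"motion": [[[0, 0, 0], [0, 0, 0], 0], [[0, 0, 0], [0, 0, 0], 0], [[0, 0, 0], [0, 0, 0], 0], [[0, 0, 0], [0, 0, 0], 0], [[0, 0, -1], [0, 0, 0], 0], [[0, 0, -2], [0, 0, 0], 0], [[0, 0, -3], [0, 0, 0], 0], [[0, 0, -4], [0, 0, 0], 0]], "force": 60}}

```text
clock: 26.7
tool_pos: [0.6346, -0.1541, 0.0774]
tool_rot: [[0.115, 0.993, -0.0], [0.993, -0.115, 0.0], [0.0, -0.0, -1.0]]
contact_force: [-0.6, -0.6, -1.9]
opening: 0.0089
gripper_force: 58.6
```

Call:
{"fn": "servo_tool", "kwargs": {"motion": [[[0, 0, -6], [0, 0, 0], 0], [[0, 0, -8], [0, 0, 0], 0], [[0, 0, -8], [0, 0, 0], 0], [[0, 0, -8], [0, 0, 0], 0], [[0, 0, -8], [0, 0, 0], 0], [[0, 0, -8], [0, 0, 0], 0], [[0, 0, -8], [0, 0, 0], 0], [[0, 0, -8], [0, 0, 0], 0]]}}

```text
clock: 27.7
tool_pos: [0.6347, -0.1541, 0.1399]
tool_rot: [[0.115, 0.993, 0.0], [0.993, -0.115, 0.0], [0.0, 0.0, -1.0]]
contact_force: [1.1, -0.8, -1.8]
opening: 0.009
gripper_force: 58.6
```

Call:
{"fn": "servo_tool", "kwargs": {"motion": [[[0, 0, -8], [0, 0, 0], 0], [[0, 0, -8], [0, 0, 0], 0], [[0, 0, -8], [0, 0, 0], 0], [[0, 0, -8], [0, 0, 0], 0], [[0, 0, -7], [0, 0, 0], 0], [[0, 0, -5], [0, 0, 0], 0], [[0, 0, -3], [0, 0, 0], 0], [[0, 0, -1], [0, 0, 0], 0]]}}

```text
clock: 28.7
tool_pos: [0.6347, -0.1541, 0.1875]
tool_rot: [[0.115, 0.993, 0.0], [0.993, -0.115, 0.0], [0.0, 0.0, -1.0]]
contact_force: [-0.7, 0.4, -1.9]
opening: 0.0088
gripper_force: 58.6
```

Call:
{"fn": "servo_tool", "kwargs": {"motion": [[[-1, -0.5, 0], [0, 0, 0], 0], [[-2, -1, 0], [0, 0, 0], 0], [[-3, -1.5, 0], [0, 0, 0], 0], [[-4, -2, 0], [0, 0, 0], 0], [[-5, -2.5, 0], [0, 0, 0], 0], [[-6, -3, 0], [0, 0, 0], 0], [[-7, -3.5, 0], [0, 0, 0], 0], [[-8, -4, 0], [0, 0, 0], 0]]}}

```text
clock: 29.7
tool_pos: [0.6123, -0.1884, 0.1874]
tool_rot: [[0.115, 0.993, 0.0], [0.993, -0.115, 0.0], [0.0, 0.0, -1.0]]
contact_force: [-0.4, 0.0, -2.0]
opening: 0.0087
gripper_force: 58.6
```

Call:
{"fn": "servo_tool", "kwargs": {"motion": [[[-8, -4, 0], [0, 0, 0], 0], [[-8, -4, 0], [0, 0, 0], 0], [[-8, -4, 0], [0, 0, 0], 0], [[-8, -4, 0], [0, 0, 0], 0], [[-8, -4, 0], [0, 0, 0], 0], [[-8, -4, 0], [0, 0, 0], 0], [[-8, -4, 0], [0, 0, 0], 0], [[-8, -4, 0], [0, 0, 0], 0]]}}

```text
clock: 30.7
tool_pos: [0.5732, -0.2482, 0.1874]
tool_rot: [[0.115, 0.993, 0.0], [0.993, -0.115, 0.0], [0.0, 0.0, -1.0]]
contact_force: [-0.6, -0.7, -1.6]
opening: 0.0091
gripper_force: 58.6
```

Call:
{"fn": "servo_tool", "kwargs": {"motion": [[[-8, -4, 0], [0, 0, 0], 0], [[-8, -4, 0], [0, 0, 0], 0], [[-8, -4, 0], [0, 0, 0], 0], [[-8, -4, 0], [0, 0, 0], 0], [[-7, -3.5, 0], [0, 0, 0], 0], [[-6, -3, 0], [0, 0, 0], 0], [[-5, -2.5, 0], [0, 0, 0], 0], [[-4, -2, 0], [0, 0, 0], 0]]}}

```text
clock: 31.7
tool_pos: [0.5403, -0.2986, 0.1874]
tool_rot: [[0.115, 0.993, 0.0], [0.993, -0.115, 0.0], [0.0, 0.0, -1.0]]
contact_force: [0.6, 0.1, -1.3]
opening: 0.0088
gripper_force: 58.6
```

Call:
{"fn": "servo_tool", "kwargs": {"motion": [[[-4, -2, 0], [0, 0, 0], 0], [[-4, -2, 0], [0, 0, 0], 0], [[-3, -1, 0], [0, 0, 0], 0], [[-2, -1, 0], [0, 0, 0], 0], [[-1, -0.5, 0], [0, 0, 0], 0], [[0, 0, 0], [0, 0, 0], 0], [[0, 0, 0], [0, 0, 0], 0], [[0, 0, 0], [0, 0, 0], 0]]}}

```text
clock: 32.7
tool_pos: [0.5325, -0.3114, 0.1874]
tool_rot: [[0.115, 0.993, 0.0], [0.993, -0.115, 0.0], [0.0, 0.0, -1.0]]
contact_force: [0.0, 0.4, -2.3]
opening: 0.009
gripper_force: 58.6
```

```bash
python3 - <<'E'
from near import *
near({"tray":.12,"pocket":.126,"sample":.142,"card":0},"w5")
for c in ("top","scene"):
    im=vision.camera(c);cv2.imwrite(f"pics/{c}5.png",im)
    for n,z in {"sample":.142,"pocket":.126,"card":0}.items():
        for d in vision.landmark_of(n,c)[:2]: print(c,n,round(d["score"],2),at_z(c,d["location"],z))
a=cv2.imread("pics/scene5.png");b=cv2.imread("pics/w5.png")
cv2.imwrite("pics/p5.png",np.hstack([cv2.resize(a[100:330,60:370],(404,300)),cv2.resize(b,(390,300))]))
E
```

```text
tray 0.62 [212.7 193.7] [ 0.4935 -0.3073]
tray 0.22 [169.1 205.1] [ 0.4521 -0.3134]
pocket 0.59 [176.7 193.1] [ 0.4636 -0.3013]
sample 0.78 [170.5 203. ] [ 0.462  -0.3042]
32.95 [ 0.5325 -0.3114  0.1874] yaw y -6.585920066296942 zt [ 0.      0.0001 -1.    ] [-37.7759  22.9094   7.7741  74.8652   0.0048  58.81  ]
top sample 0.54 [ 0.4665 -0.3042  0.142 ]
top pocket 0.95 [ 0.4571 -0.3085  0.126 ]
top pocket 0.64 [ 0.467 -0.313  0.126]
top card 0.71 [ 0.4524 -0.3274  0.    ]
scene sample 0.67 [ 0.4654 -0.2996  0.142 ]
scene pocket 0.67 [ 0.7884 -0.0645  0.126 ]
scene pocket 0.65 [ 0.4659 -0.3059  0.126 ]
scene card 0.62 [ 0.458  -0.3291  0.    ]
```

View pics/p5.png

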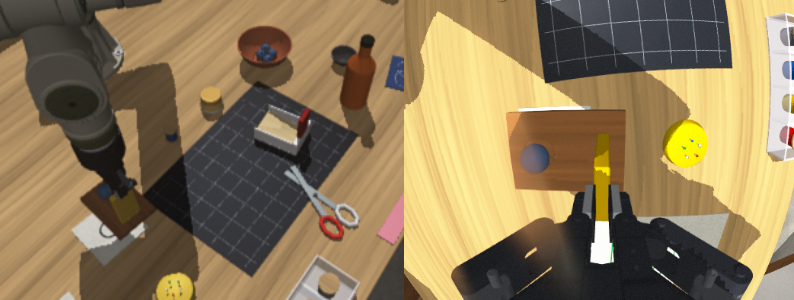

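Call:
{"fn": "servo_tool", "kwargs": {"motion": [[[-1, 0, 0], [0, 0, 0], 0], [[-2, -1, 0], [0, 0, 0], 0], [[-4, -1, 0], [0, 0, 0], 0], [[-5, -2, 0], [0, 0, 0], 0], [[-5, -2, 0], [0, 0, 0], 0], [[-4, -1, 0], [0, 0, 0], 0], [[-3, -1, 0], [0, 0, 0], 0], [[-1, 0, 0], [0, 0, 0], 0]]}}

```text
clock: 34.35
tool_pos: [0.5215, -0.3356, 0.1874]
tool_rot: [[0.115, 0.993, 0.0], [0.993, -0.115, 0.0], [0.0, 0.0, -1.0]]
contact_force: [-0.3, -0.2, -1.3]
opening: 0.009
gripper_force: 58.6
```

Call:
{"fn": "servo_tool", "kwargs": {"motion": [[[0, 0, 0], [0, 0, 0], 0], [[0, 0, 0], [0, 0, 0], 0], [[0, 0, 0], [0, 0, 0], 0], [[0, 0, 0], [0, 0, 0], 0], [[0, 0, 0], [0, 0, 0], 0], [[0, 0, 0], [0, 0, 0], 0], [[0, 0, 0], [0, 0, 0], 0], [[0, 0, 0], [0, 0, 0], 0]]}}

```text
clock: 35.35
tool_pos: [0.5216, -0.3354, 0.1874]
tool_rot: [[0.115, 0.993, 0.0], [0.993, -0.115, 0.0], [0.0, 0.0, -1.0]]
contact_force: [-0.4, -0.5, -1.6]
opening: 0.009
gripper_force: 58.6
```

```bash
python3 - <<'E'
from near import *
near({"pocket":.126,"sample":.142},"w6")
for c in ("top","scene"):
    vision.camera(c)
    for d in vision.landmark_of("sample",c)[:1]: print(c,round(d["score"],2),at_z(c,d["location"],.142))
print(r.job_done())
E
```

```text
pocket 0.75 [178.4 194.6] [ 0.454  -0.3268]
sample 0.85 [169.2 206.6] [ 0.4493 -0.3311]
35.5 [ 0.5216 -0.3354  0.1874] yaw y -6.588833777638697 zt [ 0.      0.0001 -1.    ] [-40.1519  23.2873   8.3414  75.0555   0.0053  56.4369]
top 0.56 [ 0.4495 -0.3272  0.142 ]
scene 0.61 [ 0.4431 -0.3282  0.142 ]
the job is handed in; nothing more can be done
None
```

I handed the job in at about 36 s of the 72 s limit; no verdict came back. All four beads are in the bowl and the empty scoop is upright on the table, let go of. The tray is held still and level about 12 cm up, with the ball in its pocket and within about 1 cm of the card's middle.

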